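# Bolt the test fixture shut past its spring safety catch

### The job

The lid of the test fixture is closed but not yet bolted. Press the long bar of the spring safety catch down with one fingertip, keep it down, and meanwhile push the bolt's upright tab with the other fingertip until the bolt has gone through the eye of the lid as far as it will go; then let the catch spring up behind it and move clear. Nothing is picked up, and the small things standing round the fixture stay where they are.

Things in the scene. Friction and masses are not known exactly. Their poses are not given: they have to be found in the camera images.
- fixture: Grey test fixture screwed to the worktop, base 185 x 225 x 18 mm. Origin at worktop level. Own axes: x away from the robot (base spans -77 to +107 mm), y left, the way the bolt slides home (-112 to +112 mm), z up. Position and yaw vary. From near to far: the catch's press bar (x = -52), the bolt rod along y (x = 0, 12 mm thick, axis 41 mm up), the closed lid (x +32 to +108, 52 mm high).
- lid_eye (a point): Centre of the eye on the lid's tongue (on the rod's line, 41 mm up; eye 10 mm thick along y, top 51 mm up), which the bolt's end must pass. On either side of it dark blocks 28 mm wide and 50 mm high: guide at fixture y +51 to +60 mm, keeper at y +85 to +96 mm. Fixed to the fixture; axes as the fixture's.
- rear_guide (a point): Middle of the top of the rear guide block of the rod (fixture x = 0, y = -56.5 mm, 50 mm up; 28 mm wide in x, 10 mm in y). Between it and the tab only the bare rod lies (top 47 mm up), so a fingertip can stand behind the tab at 51 mm or more above the worktop, also above this block.
- catch_bar (a point): Middle of the top face of the black ribbed press bar: 28 mm wide (fixture x), 98 mm long (y), 8 mm thick, at fixture x = -52, y = -4.5 mm; top 64 mm above the worktop when up. It moves straight down on a spring, wherever along it one presses: 2.4 N to start, about 5 N at its stop 9 mm down. A fingertip may slide along it while pressing. Axes as the fixture's.
- catch (a joint): Depth of the press bar in m: 0 up, 0.009 at its stop. Less than 0.004 down, its hidden tooth blocks the bolt; from 0.005 the bolt is free. Let go half-way, the tooth catches the bolt again.
- bolt_tab (a point): Centre of the face to push (fixture -y side) of the bolt's upright steel tab, 70 mm above the worktop. Tab: 26 mm wide (fixture x, centred on the rod), 10 mm thick (y), from the rod up to 89 mm above the worktop. Tab centre to bar centre: 52 mm in x; clear gap between their edges: 25 mm. Moves with the bolt; at bolt = 0 it is at fixture y = -12.5 mm. Axes as the fixture's.
- bolt (a joint): Travel of the bolt in m, along +y of the fixture: 0 fully back, 0.042 fully home at its stop. Starts at 0 to 0.006. With the catch up it stops at about 0.0085. At 0.037 or more the catch can spring up behind it and lock it. About 1.5 N of friction, no spring.
- flux_tin_mid (a point): Bystander: loose round tin, 34 mm across, 22 mm high; the point is at its centre.
- tape_roll_mid (a point): Bystander: loose roll of amber tape lying flat, 66 mm across, 13 mm high; the point is at its centre.
- rubber_foot_mid (a point): Bystander: loose black rubber cap, 27 mm across, 13 mm high; the point is at its centre.
- cell_0_mid (a point): Bystander: loose battery cell standing on end, 14 mm across, 51 mm high; the point is at its centre.

How it is judged:
By the outcome, as a careful person would: the job done as asked, in the order asked, and still so for the second after the job is handed in, with the robot touching nothing.
It also fails if it takes over 32 s, if anything falls off the work surface, if the arm or the gripper's body presses on something with over 40 N, if the wrist force passes 120 N, or if a joint passes its speed limit or range.

### The arm

A 6-joint arm with a two-finger parallel gripper is mounted at the origin on a cart in front of the work surface, level with it; the furniture and walls round the work are solid. World frame = base frame: x ahead of the robot, y to its left, z up, the work surface at z = 0. Lengths are in m, angles in rad, forces in N, time in s.
With the tool pointing down it reaches from about 0.35 to 0.775 m from the base axis. Payload 5.5 kg.
Tool frame: the origin (TCP) lies on the centre line of the jaws, within the pads' length; the fingertips stand 11 mm ahead of it and the grasp point (between the pads) lies 8 mm behind it (env.tip_extent is the distance from the TCP to the fingertips, in m); z points along the fingers, y is the line along which they close (so a half turn about z gives the same grasp; the last joint's range is limited). The gripper opens to 85 mm and grips with 20 to 120 N. Pads are 22 mm wide; open, the fingers measure 114 mm over their backs; the gripper's body (76 mm by 85 mm) begins 54 mm behind the grasp point. The pads swing forward as they close: fully open they stand 13 mm farther back than shut.
Start: joints at [-1.363, 0.313, 0.046, 1.304, 0, 1.431], TCP at [0.196, -0.541, 0.242] pointing down, gripper open.
Joint ranges: [-2.76, 2.76], [-0.86, 1.69], [-1.03, 1.26], [-2.2, 2.34], [-1.47, 1.5], [-3.14, 3.14]. Speed limits (rad/s): [2.57, 2.57, 3.14, 3.14, 3.14, 3.14].

### API

Orientations are given as a unit quaternion [w, x, y, z].
In Python, from workcell import env gives the robot as it stands.
- The arm moves only by the shell command python3 -m jog 'ROWS' [FORCE]. ROWS is JSON, a list of rows, each a list of 5 numbers: the gripper's target within -1 to 1 (shut at 1, half-way at 0, fully open at -1), then the shift along the tool's x, y, z in m, then the turn about the tool's z in degrees. In form: [[fingers, tx, ty, tz, turn], ...]. A call has 1 to 5 rows; each row shifts and turns the commanded pose from where the row before left it, along the tool's axes as they then stand; what a row does not reach is not made up. A row lasts 1/12 s, in which the tool goes at most 41.7 mm and 7.16 degrees, less where a joint would pass 70% of its speed; a pose out of reach is approached as far as the arm can. A call is refused whole if a number of a shift passes 0.0417 or a number of a turn 7.16, either way. A call with a gripper value outside its range is refused whole. The fingers move at their own pace and stop on an object; FORCE is the grip in N (left out, the last holds). Time passes only in rows, so rows that do not move let the fingers close. It gives the time, the measured TCP pose, the force, the opening and the grip force at its end, in the units of the state.
- env.get_state(): the state, without advancing time (a new reading comes with each control period).
- env.read_camera(name): name is "side" or "top"; returns a dict with "img" (384x512x3 uint8, red, green, blue), "fov_y" (degrees; the focal length in pixels is half the picture's height over the tangent of half this angle, whatever the lens; pixels are square), "cx", "cy" (the principal point, pixels), "T" (4x4, takes a point from camera to world coordinates). Camera axes: x right, y up, looking along -z (the intrinsics and any distortion apply to the point x, -y, -z); pixel columns grow to the right and rows downward; lengths in m; the calibration is good to about 2 mm. A picture is of the moment at which its call begins. There is no depth.
- env.hand_in(): hands the job in; it is judged then, once.
The state is a dict: "clock": time; "joint_pos": joint angles; "qvel": joint speeds; "tau": joint torques, N m; "tcp_pos": TCP position; "orientation": TCP orientation; "wrist_force": force on the tool from outside, world axes, zero at the start; "ft_torque": the same for the moment, N m; "finger_gap": finger opening in m; "grip_force": force on a finger pad.
Only numpy, scipy, OpenCV 4.12 (cv2) and the standard library are available. Lean on these libraries where they do the work, as an engineer would, in place of code of your own. Each camera call takes 0.05 s, during which the arm holds its last target. There are 200 camera calls.

## Working session

There is one attempt and no reset: what is moved stays moved. The work goes in short steps, Python scripts to look and compute and a shell command to move; the robot and the scene stay as the last step left them, time stands still between calls to the robot, and variables do not carry over. Pictures are saved under pics/ and viewed, at most 10 in all, crops included, and the job is handed in when it is done.

```bash
ls; mkdir -p pics; python3 - <<'E'
from workcell import env
import cv2
s=env.get_state();print(s)
for n in("top","side"):
    c=env.read_camera(n);cv2.imwrite(f"pics/{n}0.png",c["img"][:,:,::-1]);print(n,{k:v for k,v in c.items() if k!="img"})
E
```

```text
pics
{'clock': 0.0, 'joint_pos': array([-1.36258915e+00,  3.13981825e-01,  4.49496678e-02,  1.30359354e+00,
        6.92909880e-07,  1.43112077e+00]), 'qvel': array([ 9.80891583e-04, -2.37386987e-03,  3.36701376e-04, -2.11128798e-05,
       -6.68119503e-04,  1.63034218e-03]), 'tau': array([-3.92864576e-04, -4.80628610e+01,  2.98532850e+01,  1.94053422e-02,
       -1.68742554e-04,  4.24206888e-06]), 'tcp_pos': array([ 0.19586756, -0.540077  ,  0.24140744]), 'orientation': array([-9.14159221e-04,  9.84909892e-01,  1.73065504e-01, -3.09900106e-05]), 'wrist_force': array([-0.18113058,  0.03676782,  0.06893916]), 'ft_torque': array([ 0.00104741, -0.03165146, -0.04158468]), 'grip_force': 0.0, 'finger_gap': 0.08567780977118734}
top {'fov_y': 42.815456539339095, 'cx': 255.57385608045217, 'cy': 194.71404958410355, 'T': array([[-0.01352236,  0.99815346, -0.0592183 ,  0.46534194],
       [-0.99959908, -0.01496783, -0.02403405, -0.16746292],
       [-0.02487604,  0.05886956,  0.99795569,  1.00049676],
       [ 0.        ,  0.        ,  0.        ,  1.        ]])}
side {'fov_y': 50.124091063113184, 'cx': 251.34955877702845, 'cy': 190.80240462459233, 'T': array([[-0.87363492,  0.32657894, -0.36070517,  0.22224063],
       [-0.48653852, -0.57639669,  0.65654179,  0.43788383],
       [ 0.00650346,  0.7490748 ,  0.66245351,  0.65500354],
       [ 0.        ,  0.        ,  0.        ,  1.        ]])}
```

View pics/top0.png

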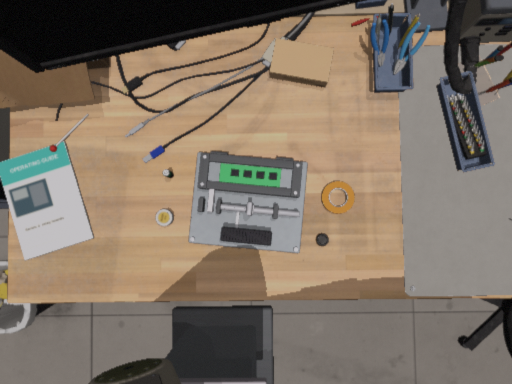

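View pics/side0.png

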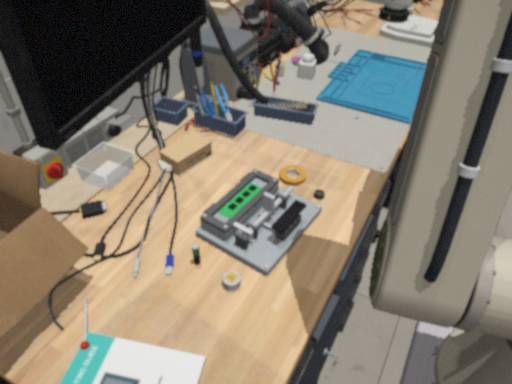

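The top view shows the fixture at cols 190–308, rows 150–250: lid far (up), black bar at about (246,236), rod at row ~209. In the image, up is +x and left is +y. The tape is at (338,197), the foot at (322,239), the tin at (164,217) and the cell at (168,174).

```bash
python3 - <<'E'
import cv2
t=cv2.imread("pics/top0.png")[145:257,182:316]
s=cv2.imread("pics/side0.png")[165:275,190:330]
t=cv2.resize(t,None,fx=4.4,fy=4.4,interpolation=cv2.INTER_CUBIC)
s=cv2.resize(s,None,fx=4.4,fy=4.4,interpolation=cv2.INTER_CUBIC)
cv2.imwrite("pics/topc.png",t);cv2.imwrite("pics/sidec.png",s)
E
```

```text
(no output)
```

View pics/topc.png

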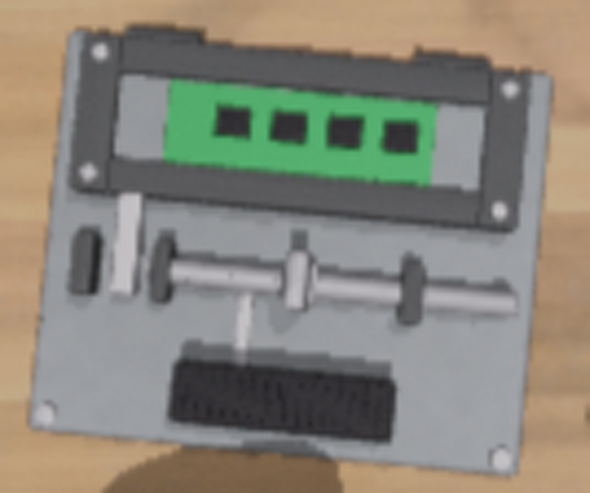

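View pics/sidec.png

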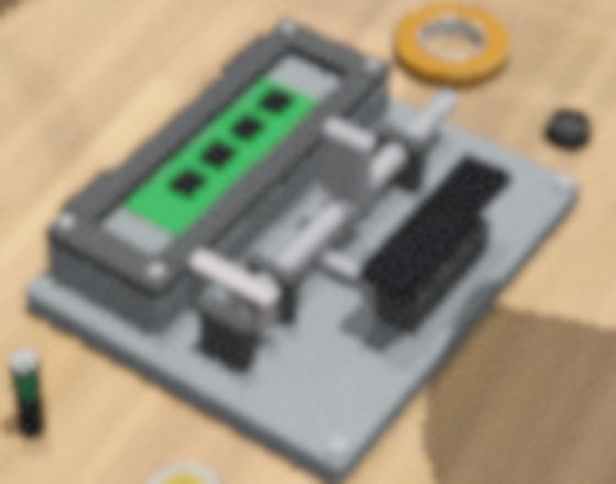

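The top crop shows the bar with corners at (175,360), (395,380), (390,440), (168,420). The tab is around (299,278), the rear guide around (411,290), and the base corners are at (30,428), (518,474), (552,75), (72,30). The rod's end is still to the right of the front guide, away from the eye.

```bash
cat > h.py <<'E'
import numpy as np
def ray(c,u,v,z,H=384):
    f=H/2/np.tan(np.radians(c["fov_y"])/2)
    d=c["T"][:3,:3]@np.array([(u-c["cx"])/f,-(v-c["cy"])/f,-1]);o=c["T"][:3,3]
    return o+d*(z-o[2])/d[2]
def proj(c,p):
    f=384/2/np.tan(np.radians(c["fov_y"])/2)
    q=c["T"][:3,:3].T@(np.asarray(p)-c["T"][:3,3])
    return c["cx"]-f*q[0]/q[2], c["cy"]+f*q[1]/q[2]
E
python3 - <<'E'
from workcell import env
from h import *
import numpy as np
c=env.read_camera("top");s=env.read_camera("side")
P=lambda X,Y,z:ray(c,182+(X+.5)/4.4-.5,145+(Y+.5)/4.4-.5,z)[:2]
base=np.array([P(*q,.018) for q in[(30,428),(518,474),(552,75),(72,30)]])
bar=np.array([P(*q,.064) for q in[(175,360),(395,380),(390,440),(168,420)]])
print(base,bar)
print("yaws",[np.degrees(np.arctan2(-d[0],d[1])) for d in(base[0]-base[1],base[3]-base[2],bar[0]-bar[1],bar[3]-bar[2])])
yaw=np.mean([np.arctan2(-d[0],d[1]) for d in(base[0]-base[1],base[3]-base[2])])
R=np.array([[np.cos(yaw),-np.sin(yaw)],[np.sin(yaw),np.cos(yaw)]])
o1=base.mean(0)-R@[.015,0];o2=bar.mean(0)-R@[-.052,-.0045]
tab=P(299,278,.089);o3=P(411,290,.05)-R@[0,-.0565]
print("origins base,bar,rear",o1,o2,o3)
o=(o1+o2+o3)/3;print("yaw",np.degrees(yaw),"o",o,"tabcentre local",R.T@(tab-o))
# side check
for n,l in dict(tabtop=(0,-.0075,.089),barctr=(-.052,-.0045,.064),rear=(0,-.0565,.05)).items():
    w=np.r_[o+R@np.array(l[:2]),l[2]];u,v=proj(s,w);print(n,w,"sidecrop",(u-190)*4.4,(v-165)*4.4)
E
```

```text
[[ 0.43089057 -0.00782155]
 [ 0.40735132 -0.2294486 ]
 [ 0.58873876 -0.24838359]
 [ 0.61326319 -0.02822927]] [[ 0.46114308 -0.07870077]
 [ 0.45121801 -0.17412198]
 [ 0.42536305 -0.17156102]
 [ 0.43520383 -0.075413  ]]
yaws [np.float64(-6.062718211799741), np.float64(-6.356347090933158), np.float64(-5.938169149115534), np.float64(-5.843890671799138)]
origins base,bar,rear [ 0.49514897 -0.12684828] [ 0.49541365 -0.12610016] [ 0.49658276 -0.12571094]
yaw -6.209532651366449 o [ 0.49571512 -0.12621979] tabcentre local [ 0.00031984 -0.00778343]
tabtop [ 0.49490389 -0.13367579  0.089     ] sidecrop 347.0005624705663 125.21415015551831
barctr [ 0.44353347 -0.12506883  0.064     ] sidecrop 434.76612685174126 212.24903430714656
rear [ 0.48960382 -0.18238831  0.05      ] sidecrop 398.3186510595904 130.21867317317916
```

```bash
python3 -m jog '[[0,0.0327,-0.0231,0,-7.1],[0,0.0353,-0.0188,0,-7.1],[0,0.0373,-0.0143,0,-7.1],[0,0.0388,-0.0096,0,-7.1],[0,0.0397,-0.0047,0,-7.1]]' 20
python3 -m jog '[[0,0.04,0,0,-7.1],[0,0.0397,0.0052,0,-7.1],[0,0.0387,0.01,0,-7.1],[0,0.0372,0.0147,0,-7.1],[0,0,0,0,0]]'
cat >> h.py <<'E'
def local(s,o=(.4957,-.1262),yaw=-6.1):
    y=np.radians(yaw);R=np.array([[np.cos(y),-np.sin(y)],[np.sin(y),np.cos(y)]])
    w,a,b,c=s["orientation"]
    tx=np.degrees(np.arctan2(2*(a*b+w*c),1-2*(b*b+c*c)))
    l=R.T@(s["tcp_pos"][:2]-np.array(o))
    print("t",round(s["clock"],2),"fixture x,y",l.round(4),"z",s["tcp_pos"][2].round(4),"toolx-fixy deg",round(tx-90-yaw,2),"gap",round(s["finger_gap"],4),"F",s["wrist_force"].round(2),"tool shift to (-26,-30)mm",(-.030-l[1]).round(4),(-.026-l[0]).round(4))
E
python3 -c "
from workcell import env;from h import *
local(env.get_state());print(env.tip_extent)"
```

```text
clock: 0.62
tcp_pos: [0.3109, -0.375, 0.2421]
orientation: [-0.0, 0.884, 0.467, 0.0]
wrist_force: [1.1, 0.2, 0.5]
finger_gap: 0.0426
grip_force: 0.0
clock: 1.03
tcp_pos: [0.4042, -0.2397, 0.2424]
orientation: [-0.0, 0.74, 0.673, 0.001]
wrist_force: [-0.1, -0.2, 0.8]
finger_gap: 0.0427
grip_force: 0.0
t 1.03 fixture x,y [-0.0789 -0.1226] z 0.2424 toolx-fixy deg 0.65 gap 0.0427 F [-0.09 -0.16  0.84] tool shift to (-26,-30)mm 0.0926 0.0529
0.011
```

```bash
python3 -m jog '[[0.1,0.031,0.0175,0,0.6],[0.1,0.031,0.0175,0,0],[0.1,0.0305,0.0175,0.03,0],[0.1,0,0,0.04,0],[0.1,0,0,0.03,0]]'
python3 -m jog '[[0.1,0,0,0.01,0],[0.1,0,0,0,0],[0.1,0,0,0,0]]'
python3 - <<'E'
from workcell import env;from h import *
import cv2
local(env.get_state())
t=env.read_camera("top")["img"][130:262,170:320,::-1];s=env.read_camera("side")["img"][150:275,185:335,::-1]
cv2.imwrite("pics/near.png",np.vstack([cv2.resize(x,(400,300),interpolation=cv2.INTER_CUBIC) for x in(t,s)]))
E
```

```text
clock: 1.45
tcp_pos: [0.4631, -0.1608, 0.1437]
orientation: [0.0, 0.747, 0.665, 0.0]
wrist_force: [-0.8, 0.1, -1.1]
finger_gap: 0.0386
grip_force: 0.0
clock: 1.7
tcp_pos: [0.4622, -0.1627, 0.1358]
orientation: [-0.0, 0.748, 0.664, -0.0]
wrist_force: [0.1, -0.6, 0.3]
finger_gap: 0.0387
grip_force: 0.0
t 1.7 fixture x,y [-0.0294 -0.0398] z 0.1358 toolx-fixy deg -0.74 gap 0.0387 F [ 0.05 -0.59  0.32] tool shift to (-26,-30)mm 0.0098 0.0034
```

View pics/near.png

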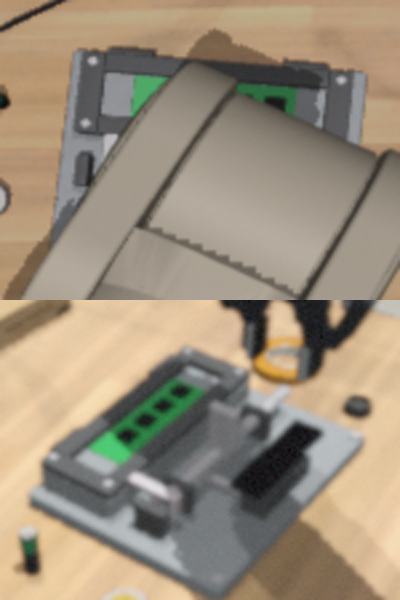

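The top view is blocked by the arm. The side view shows both tips above the bar's near end, clear of everything. I'll shift slightly and descend.

```bash
python3 -m jog '[[0.1,0.006,0.0034,0.01,-0.7],[0.1,0,0,0.02,0],[0.1,0,0,0.02,0],[0.1,0,0,0,0],[0.1,0,0,0,0]]'
python3 - <<'E'
from workcell import env;from h import *
import cv2
local(env.get_state())
s=env.read_camera("side")["img"][150:250,205:325,::-1]
cv2.imwrite("pics/near2.png",cv2.resize(s,(720,600),interpolation=cv2.INTER_CUBIC))
E
```

```text
clock: 2.22
tcp_pos: [0.4661, -0.1563, 0.0852]
orientation: [-0.001, 0.744, 0.669, -0.0]
wrist_force: [0.1, 0.2, 0.9]
finger_gap: 0.0386
grip_force: 0.0
t 2.22 fixture x,y [-0.0262 -0.0331] z 0.0852 toolx-fixy deg 0.03 gap 0.0386 F [0.11 0.21 0.86] tool shift to (-26,-30)mm 0.0031 0.0002
```

View pics/near2.png

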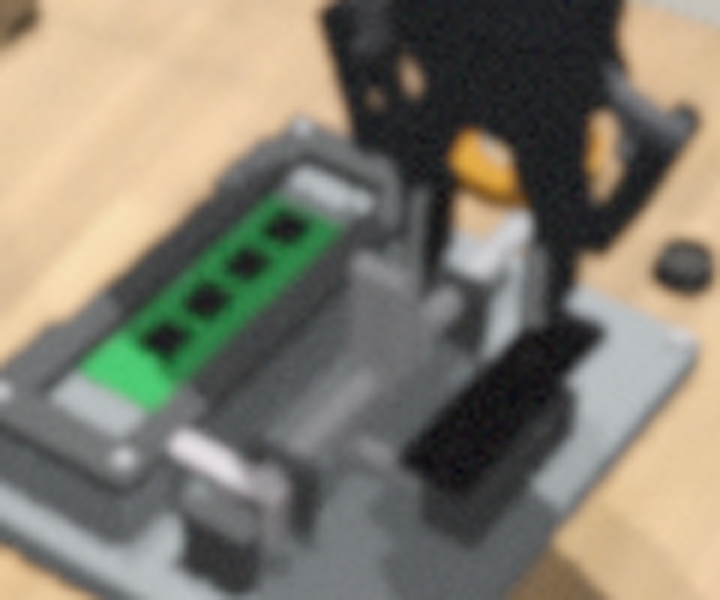

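The side view shows the left fingertip behind the tab, around (420,270), and the right fingertip over the bar's near end, around (555,300). I'll press down, watching the force.

```bash
python3 -m jog '[[0.1,0,0,0.006,0],[0.1,0,0,0.004,0],[0.1,0,0,0,0],[0.1,0,0,0,0]]'|egrep 'tcp|force'
python3 -m jog '[[0.1,0,0,0.002,0],[0.1,0,0,0,0],[0.1,0,0,0,0]]'|egrep 'tcp|force'
python3 -m jog '[[0.1,0,0,0.002,0],[0.1,0,0,0,0],[0.1,0,0,0,0]]'|egrep 'tcp|force'
```

```text
tcp_pos: [0.4665, -0.1566, 0.0754]
wrist_force: [0.1, 0.5, -0.2]
grip_force: 0.0
tcp_pos: [0.4668, -0.1568, 0.0736]
wrist_force: [0.5, 0.1, 1.9]
grip_force: 0.9
tcp_pos: [0.4668, -0.1568, 0.0714]
wrist_force: [1.1, -1.2, 2.2]
grip_force: 1.2
```

```bash
python3 -m jog '[[0.1,0,0,0.002,0],[0.1,0,0,0.001,0],[0.1,0,0,0,0],[0.1,0,0,0,0]]'|egrep 'tcp|force'
python3 -m jog '[[0.1,0,0,0.0015,0],[0.1,0,0,0,0],[0.1,0,0,0,0],[0.1,0,0,0,0]]'|egrep 'tcp|force'
python3 -c "
from workcell import env;from h import *
import time
local(env.get_state())"
```

```text
tcp_pos: [0.4668, -0.1568, 0.0684]
wrist_force: [1.4, -1.6, 3.9]
grip_force: 1.7
tcp_pos: [0.4667, -0.1568, 0.0669]
wrist_force: [1.6, -1.1, 3.5]
grip_force: 1.9
t 3.77 fixture x,y [-0.0256 -0.0335] z 0.0669 toolx-fixy deg 0.03 gap 0.0384 F [ 1.57 -1.13  3.46] tool shift to (-26,-30)mm 0.0035 -0.0004
```

```bash
python3 -m jog '[[0.1,0.003,0,0.0005,0],[0.1,0.003,0,0,0],[0.1,0.002,0,0,0],[0.1,0,0,0,0]]'|egrep 'tcp|force'
python3 -m jog '[[0.1,0.004,0,0,0],[0.1,0.004,0,0,0],[0.1,0.004,0,0,0],[0.1,0.004,0,0,0],[0.1,0,0,0,0]]'|egrep 'tcp|force'
python3 -m jog '[[0.1,0.004,0,0,0],[0.1,0.002,0,0,0],[0.1,0,0,0,0],[0.1,0,0,0,0]]'|egrep 'tcp|force'
python3 -c "
from workcell import env;from h import *
local(env.get_state())"
```

```text
tcp_pos: [0.467, -0.1483, 0.0662]
wrist_force: [-0.8, -2.8, 4.5]
grip_force: 2.2
tcp_pos: [0.469, -0.1318, 0.0662]
wrist_force: [0.2, -2.7, 4.4]
grip_force: 2.3
tcp_pos: [0.4695, -0.1263, 0.0662]
wrist_force: [0.8, -1.4, 4.8]
grip_force: 2.2
t 4.85 fixture x,y [-0.026  -0.0029] z 0.0662 toolx-fixy deg 0.06 gap 0.0385 F [ 0.79 -1.4   4.8 ] tool shift to (-26,-30)mm -0.0271 -0.0
```

```bash
python3 -m jog '[[0.1,0.004,0,0,0],[0.1,0.004,0,0,0],[0.1,0.002,0,0,0],[0.1,0,0,0,0],[0.1,0,0,0,0]]'|egrep 'tcp|force'
python3 - <<'E'
from workcell import env;from h import *
import cv2
local(env.get_state())
s=env.read_camera("side")["img"][150:250,205:325,::-1]
cv2.imwrite("pics/push.png",cv2.resize(s,(720,600),interpolation=cv2.INTER_CUBIC))
E
```

```text
tcp_pos: [0.4706, -0.1164, 0.0662]
wrist_force: [-0.9, -2.9, 4.7]
grip_force: 2.2
t 5.27 fixture x,y [-0.026  0.007] z 0.0662 toolx-fixy deg 0.05 gap 0.0384 F [-0.89 -2.91  4.66] tool shift to (-26,-30)mm -0.037 -0.0
```

View pics/push.png

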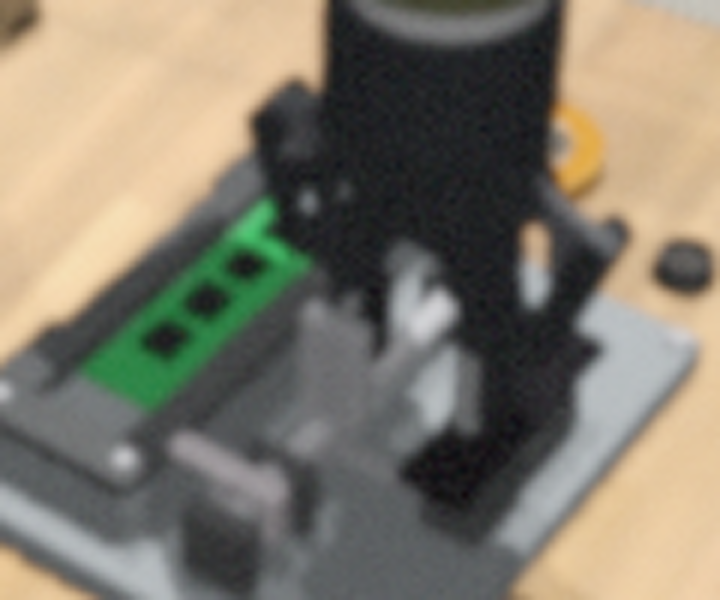

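The tab has moved with the finger from about (385,310) to (335,360), and the bar is held down. The bolt is about 30 mm along, so I'll go on until the force shows the stop.

```bash
python3 -m jog '[[0.1,0.004,0,0,0],[0.1,0.004,0,0,0],[0.1,0.001,0,0,0],[0.1,0,0,0,0]]'|egrep 'tcp|wrist'
for i in 1; do python3 -m jog '[[0.1,0.0015,0,0,0],[0.1,0,0,0,0],[0.1,0,0,0,0]]'|egrep 'tcp|wrist'; python3 -m jog '[[0.1,0.0015,0,0,0],[0.1,0,0,0,0],[0.1,0,0,0,0]]'|egrep 'tcp|wrist'; done
python3 -c "
from workcell import env;from h import *
local(env.get_state())"
```

```text
tcp_pos: [0.4716, -0.1077, 0.0662]
wrist_force: [-0.9, -3.9, 2.4]
tcp_pos: [0.4717, -0.1063, 0.0662]
wrist_force: [-1.4, -3.8, 3.3]
tcp_pos: [0.4718, -0.1056, 0.0662]
wrist_force: [-0.5, -6.7, 3.2]
t 6.15 fixture x,y [-0.0259  0.0179] z 0.0662 toolx-fixy deg -0.02 gap 0.0385 F [-0.53 -6.69  3.24] tool shift to (-26,-30)mm -0.0479 -0.0001
```

```bash
python3 -m jog '[[0.1,0.0015,0,0,0],[0.1,0,0,0,0],[0.1,0,0,0,0]]'|egrep 'tcp|wrist'
python3 -m jog '[[0.1,0.0015,0,0,0],[0.1,0,0,0,0],[0.1,0,0,0,0]]'|egrep 'tcp|wrist'
python3 -c "
from workcell import env;from h import *
local(env.get_state())"
```

```text
tcp_pos: [0.4719, -0.1055, 0.0663]
wrist_force: [-2.9, -11.9, 1.9]
tcp_pos: [0.4719, -0.1053, 0.0664]
wrist_force: [-3.4, -16.2, 2.1]
t 6.65 fixture x,y [-0.0259  0.0182] z 0.0664 toolx-fixy deg -0.16 gap 0.0384 F [ -3.44 -16.19   2.15] tool shift to (-26,-30)mm -0.0482 -0.0001
```

Firm stop at the predicted place. I'll back off the tab with the bar still down, then lift straight up.

```bash
python3 -m jog '[[0.1,-0.004,0,0,0],[0.1,-0.003,0,0,0],[0.1,0,0,0,0]]'|egrep 'tcp|wrist'
python3 -m jog '[[0.1,0,0,-0.005,0],[0.1,0,0,-0.01,0],[0.1,0,0,-0.02,0],[0.1,0,0,-0.03,0],[0.1,0,0,-0.03,0]]'|egrep 'tcp|wrist'
python3 -m jog '[[0.1,-0.03,-0.02,-0.03,0],[0.1,-0.04,-0.01,0,0],[0.1,-0.04,-0.01,0,0],[0.1,-0.04,-0.01,0,0],[0.1,-0.04,0,0,0]]'|egrep 'tcp|wrist'
python3 -m jog '[[0.1,-0.04,0,0,0],[0.1,-0.04,0,0,0],[0.1,0,0,0,0],[0.1,0,0,0,0]]'|egrep 'tcp|wrist'
python3 - <<'E'
from workcell import env;from h import *
import cv2
local(env.get_state())
t=env.read_camera("top")["img"][130:262,140:360,::-1];s=env.read_camera("side")["img"][155:300,180:330,::-1]
cv2.imwrite("pics/end.png",np.hstack([cv2.resize(t,(420,252),interpolation=cv2.INTER_CUBIC),cv2.resize(s,(261,252),interpolation=cv2.INTER_CUBIC)]))
cv2.imwrite("pics/end2.png",np.vstack([cv2.resize(t[:,30:180],(450,396),interpolation=cv2.INTER_CUBIC)]))
E
```

```text
tcp_pos: [0.4713, -0.1079, 0.0661]
wrist_force: [1.1, 2.6, 4.1]
tcp_pos: [0.4701, -0.1082, 0.1619]
wrist_force: [1.3, -0.1, 0.5]
tcp_pos: [0.4021, -0.2899, 0.1888]
wrist_force: [1.5, 0.3, 0.5]
tcp_pos: [0.3949, -0.3705, 0.1877]
wrist_force: [-0.3, 1.0, 0.1]
t 8.07 fixture x,y [-0.0743 -0.2537] z 0.1877 toolx-fixy deg -0.16 gap 0.0387 F [-0.31  0.99  0.14] tool shift to (-26,-30)mm 0.2237 0.0483
```

View pics/end.png

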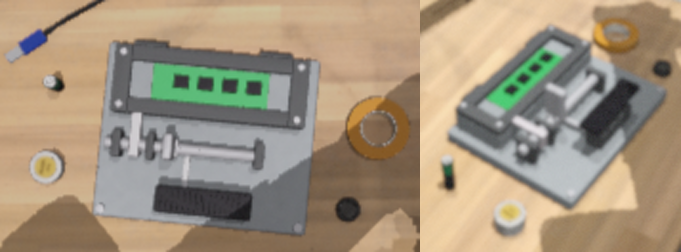

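View pics/end2.png

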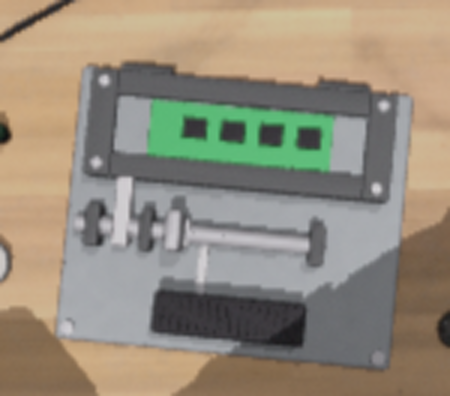

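The views show the bolt's end through the eye and keeper, sticking out on the left. The bar is back up, the small things are where they were, and the arm is clear.

```bash
python3 -c "
from workcell import env
print(env.hand_in())"
```

```text
the job is handed in; nothing more can be done
None
```

The job is handed in: the bolt is through the lid's eye and up against its stop, the catch bar is back up behind it, the arm is clear, and the small things around the fixture show no sign of having moved.

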